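Brush the crusts off the baguette slicer and shut its knife

TASK

Please clear down the baguette slicer: take the bench brush from its tray and, with the knife still up, sweep all four dry crusts along the trough and off its open end into the white pan, touching them with the brush only and not with the gripper's fingers. Then stand the brush back in its tray on its bristles, and swing the knife gently all the way down and let go of it. Leave the baguette, the mug and the carafe where they are.

Things in the scene. Friction and masses are not known exactly. Their poses are not given: they have to be found in the camera images.
- slicer: Baguette slicer, fixed: beech board with a straight trough between two rails, and a hinged knife. Origin on the counter, on the trough's centre line in the knife's plane; x across the trough (+x to the pivot), -y along it to the open outlet end, z up. The bed is 38 mm above the counter, 90 mm wide between rails; rails 12 mm thick, 22 mm above the bed. Board: x -66 to +100 mm.
- bed (a point): Middle of the bed (trough floor) at the knife's 5 mm slot: slicer frame 0, 0, 38 mm. The bed is flat and runs from slicer y = +140 mm (open end too) to -200 mm (outlet). Axes as the slicer's.
- bed_end (a point): Middle of the bed's outlet edge, at bed height (slicer frame 0, -200, 38 mm); the pan stands below it. Axes as the slicer's.
- knife (a joint): Angle of the knife, rad: 0 = fully down in its slot, level across the trough; about 1.57 = upright; at most 1.72. Turns about the slicer's y axis. The stiff pivot holds it at any angle; moving it takes about 1 to 6 N at the handle.
- knife_pivot (a point): Pivot of the knife, on its axis (slicer frame 80, 0, 58 mm), axes as the slicer's. Its steel cheeks stand at slicer x 64 to 98 mm, |y| under 14 mm, up to 84 mm above the counter.
- knife_grip (a point): Middle of the knife's black handle, 195 mm from the pivot: at angle q at slicer x = 80 - 195 cos q, y = 0, z = 58 + 195 sin q mm. Own -x points to the handle's end. Handle 24 mm wide along the pivot axis y, 26 mm deep, 147 to 237 mm from the pivot; steel blade about 40 mm deep, up to 148 mm. A pinch across y can let it turn between the fingers.
- pan: White enamel crumb pan with a blue rim, 150 mm (x) by 170 mm (y) by 30 mm high, walls and floor 3 mm, 0.6 kg, loose on the counter close against the slicer's outlet end (gap 3 to 10 mm). Origin: centre of its underside; z up.
- brush_tray: Shallow wooden tray of the brush, fixed, 230 mm (x) by 92 mm (y), walls 12 mm high and 4 mm thick, floor about 4 mm above the counter. Origin: centre of its underside; x along its length. The brush starts along its x, block at tray x = 35 to 55 mm.
- brush_block (a point): Centre of the bench brush's beech block (82 mm along x, 30 mm along y, 22 mm high), 61 mm above the tips of the free bristles; z up. A round handle 19 mm thick runs along own -x, 60 to 70 mm above the tips, to 152 mm from the point. Can be gripped across y at block or handle.
- brush: The same brush, origin at the middle of the bristle tips. Black bristles 76 mm (x) by 22 mm (y) under the block, stiff sideways; they give upwards up to 9 mm, 0.5 N per mm (about 2 mm under the brush's own weight). Starts standing on them in its tray; 0.11 to 0.17 kg.
- crust1_mid (a point): Dry baguette heel, dome 42 mm across and 26 mm high, brown, hard and light (10 to 21 g), loose on the slicer's bed between the rails; at the start its centre lies between slicer y = +58 and -120 mm, some over the knife's slot. The point is its centre, half-way up.
- crust2_mid (a point): Dry baguette heel, dome 40 mm across and 22 mm high, brown, hard and light (10 to 21 g), loose on the slicer's bed between the rails; at the start its centre lies between slicer y = +58 and -120 mm, some over the knife's slot. The point is its centre, half-way up.
- crust3_mid (a point): Dry crust chunk 36 x 28 x 24 mm, brown, hard and light (10 to 21 g), loose on the slicer's bed between the rails; at the start its centre lies between slicer y = +58 and -120 mm, some over the knife's slot. The point is its centre, half-way up.
- crust4_mid (a point): Dry crust chunk 32 x 30 x 21 mm, brown, hard and light (10 to 21 g), loose on the slicer's bed between the rails; at the start its centre lies between slicer y = +58 and -120 mm, some over the knife's slot. The point is its centre, half-way up.
- baguette: Bystander: half baguette lying behind the slicer, 57 mm thick, 250 mm long along its y; origin at its underside's middle.
- mug: Bystander: white coffee mug, 84 mm across, 75 mm high, origin at its underside's centre.
- carafe: Bystander: clear carafe with a white lid and handle, 108 mm across, 150 mm high, origin at its underside's centre.
- crust1: The crust whose centre is point crust1_mid; origin at the centre of the face it first lies on.
- crust2: The crust whose centre is point crust2_mid; origin at the centre of the face it first lies on.
- crust3: The crust whose centre is point crust3_mid; origin at the centre of the face it first lies on.
- crust4: The crust whose centre is point crust4_mid; origin at the centre of the face it first lies on.
Things that resemble listed ones, but are neither listed nor needed, are in the scene too. Of the things that look like the brush, take the one that is nearest to the robot's base at the start. What is shaped like the crust2 but green is not meant.

How it is judged:
By the outcome, as a careful person would: the job done as asked, in the order asked, and still so for the second after the job is handed in, with the robot touching nothing.
It also fails if it takes over 72 s, if anything falls off the work surface, if the arm or the gripper's body presses on something with over 40 N, if the wrist force passes 120 N, or if a joint passes its speed limit or range.

ROBOT

A 6-joint arm with a two-finger parallel gripper is mounted at the origin on the work surface. World frame = base frame: x ahead of the robot, y to its left, z up, the work surface at z = 0. Lengths are in m, angles in rad, forces in N, time in s.
With the tool pointing down it reaches from about 0.3 to 0.75 m from the base axis. Payload 8.5 kg.
Tool frame: the origin (TCP) lies midway between the tips of the shut fingers; the grasp point (between the pads) lies 19 mm behind it (grip_point_offset is the distance from the TCP to the grasp point, in m); z points along the fingers, y is the direction in which the jaws open and shut (so a half turn about z gives the same grasp; the last joint's range is limited). The gripper opens to 88 mm and grips with 3 to 60 N. Pads are 18 mm wide; open, the fingers measure 123 mm over their backs; the gripper's body (75 mm by 187 mm) begins 45 mm behind the grasp point.
Start: joints at [-1.562, 0.381, 1.297, -0, 1.464, -0.215], TCP at [0.122, -0.536, 0.239] pointing down, gripper open.
Joint ranges: [-3.11, 3.11], [-0.89, 2.33], [0.22, 2.48], [-1.42, 4.56], [0.17, 2.85], [-2.88, 2.88]. Speed limits (rad/s): [2.39, 2.39, 3.14, 3.14, 3.14, 3.14].

INTERFACE

Orientations are given as a unit quaternion [w, x, y, z].
In Python, from workcell import read_state, snapshot, camera_model, hand_in, grip_point_offset gives the robot as it stands. The module is installed in compiled form; this text tells all that it offers.
- The arm moves only by the tool carry_out, never from a script. Its argument "steps" is a list of rows, each a list of 7 numbers: the closure, from 0 (fully open) to 1 (shut), then the shift along the tool's x, y, z in m, then the turn, a rotation vector about the tool's x, y, z in rad. In form: [[jaw, x, y, z, wx, wy, wz], ...]. A call has 1 to 10 rows; each row is the pose to reach, as a shift and turn from the pose commanded when the call began, along the tool's axes at that moment; what a row does not reach only later rows make up. A row lasts 1/10 s, in which the tool goes at most 50 mm and 8.59 degrees, less where a joint would pass 70% of its speed; a pose out of reach is approached as far as the arm can. A call with a gripper value outside its range is refused whole. The fingers move at their own pace and stop on an object; "squeeze" is the grip in N (left out, the last holds). Time passes only in rows, so rows that repeat a pose let the fingers close. It gives the time, the measured TCP pose, the force and the opening at its end, in the units of the state.
- read_state(): the state, without advancing time (a new reading comes with each control period).
- snapshot(name): name is "scene" or "top" or "wrist"; returns the picture (420x560x3 uint8, red, green, blue); there is no depth.
- camera_model(name): a dict with "fx", "fy", "cx", "cy" (pixels), "R" (3x3) and "t" (3): a world point X has camera coordinates R X + t; the wrist camera has in their place "tool_from_camera" (4x4, takes a point from camera to tool coordinates, whose origin is the TCP and whose axes are the flange's). Camera axes: x right, y down, z forward; pixel columns grow to the right and rows downward; lengths in m; the calibration is good to about 2 mm. A picture is of the moment at which its call begins: read the wrist's pose just before it. camera_model takes no time and is no camera call.
- hand_in(): hands the job in, once; it reports no verdict.
The state is a dict: "clock": time; "qpos": joint angles; "qvel": joint speeds; "joint_efforts": joint torques, N m; "eef_pos": TCP position; "ee_rot": TCP orientation; "force": force on the tool from outside, world axes, zero at the start; "moment": the same for the moment, N m; "width": opening from 0.0 (shut) to 1.0 (fully open).
Only numpy, scipy, OpenCV 4.12 (cv2) and the standard library are available. Lean on these libraries where they do the work, as an engineer would, in place of code of your own. Each camera call takes 0.05 s, during which the arm holds its last target.

## Working session

There is one attempt and no reset: what is moved stays moved. The work goes in short steps, Python scripts to look and compute and a tool call to move; the robot and the scene stay as the last step left them, time stands still between calls to the robot, and variables do not carry over. Pictures are saved under pics/ and viewed, and the job is handed in when it is done.

Besides the shell and the picture viewer there is one more tool, called by a JSON object that holds its "name" and its "arguments". carry_out: Moves the arm, as the interface text tells. Its arguments: {"type":"object","properties":{"steps":{"type":"array"},"squeeze":{"type":"number"}},"required":["steps"]}

```bash
mkdir -p pics; ls
python3 - <<'E'
from workcell import *
import cv2,json
s=read_state()
print({k:(v if not hasattr(v,'tolist') else v.tolist()) for k,v in s.items()})
print(grip_point_offset if not callable(grip_point_offset) else grip_point_offset())
for n in ["scene","top","wrist"]:
    cv2.imwrite(f"pics/{n}0.png",snapshot(n)[:,:,::-1]); print(n,camera_model(n))
E
```

```text
pics
{'clock': 0.0, 'qpos': [-1.5622648174037732, 0.38119440808018845, 1.2982885926873233, -3.565694568032986e-06, 1.463604157489439, -0.21525394768185283], 'qvel': [0.0004855135942632195, 5.86509870883942e-05, -0.0009158245121297246, 0.0017788883455890254, 0.0007757894842896323, 0.00035042833397406115], 'joint_efforts': [-0.0011933379937545396, -43.79302740097046, -22.45625674724579, 0.07127271965146065, 0.03528015338815749, -0.00012541920568764908], 'eef_pos': [0.12207620764444281, -0.5359786579254239, 0.23812924329857252], 'ee_rot': [-0.0007434470449560296, 0.993746238279206, 0.111659551838791, 7.533643943394439e-05], 'force': [0.04758807325608192, 0.23687185121346915, -0.6955497564792047], 'moment': [0.00040391099267666835, -0.02565884340189945, -0.012950470825438458], 'width': 1.001276036435901}
0.0187
scene {'fx': 433.8816093906414, 'fy': 433.8816093906414, 'cx': 280.16894650854806, 'cy': 205.2500094047647, 'R': array([[ 0.68015489,  0.73296646,  0.01222716],
       [ 0.62560747, -0.5716758 , -0.53085033],
       [-0.38210551,  0.36870985, -0.84737738]]), 't': array([-0.4224232 , -0.22605089,  1.61411616])}
top {'fx': 420.80648704154254, 'fy': 420.80648704154254, 'cx': 271.3621349768514, 'cy': 207.5026800413333, 'R': array([[ 0.01202626, -0.99990416, -0.00685899],
       [-0.98243851, -0.01053832, -0.18628882],
       [ 0.18619868,  0.00897889, -0.98247108]]), 't': array([0.1068142 , 0.52470402, 1.16119078])}
wrist {'fx': 376.7228157016919, 'fy': 376.7228157016919, 'cx': 280.4691603040699, 'cy': 213.62890007132194, 'tool_from_camera': array([[ 3.11147415e-04, -9.47798501e-01, -3.18869729e-01,
         8.25677008e-02],
       [ 9.99999937e-01,  3.49477111e-04, -6.29927675e-05,
        -2.77594115e-04],
       [ 1.71142122e-04, -3.18869690e-01,  9.47798550e-01,
        -1.46017723e-01],
       [ 0.00000000e+00,  0.00000000e+00,  0.00000000e+00,
         1.00000000e+00]])}
```

View pics/scene0.png

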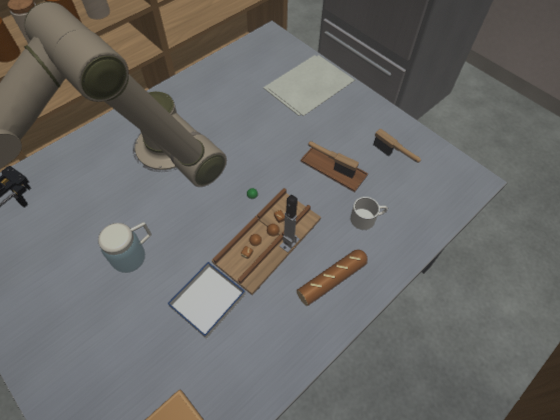

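View pics/top0.png

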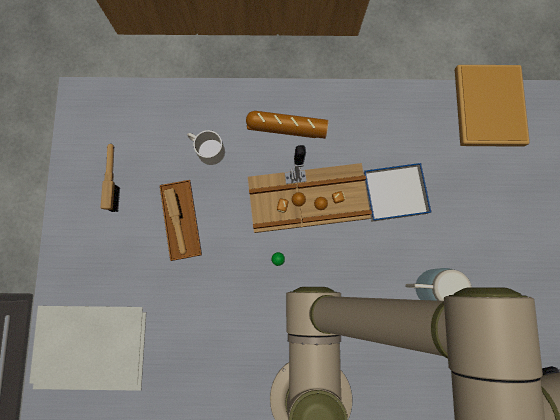

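View pics/wrist0.png

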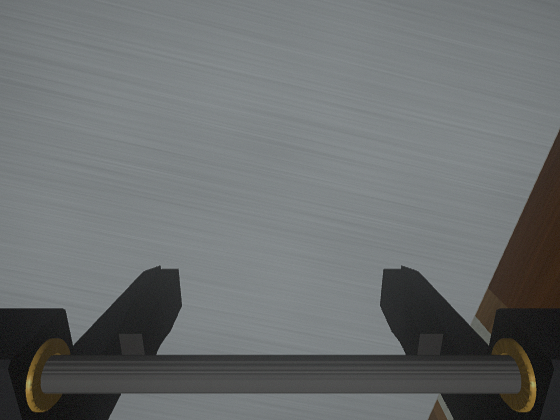

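```bash
cat > h.py <<'E'
import numpy as np,cv2
from workcell import *
from scipy.spatial.transform import Rotation as Ro
def ray(n,u,v,state=None):
    m=camera_model(n); d=np.array([(u-m['cx'])/m['fx'],(v-m['cy'])/m['fy'],1.])
    if n=='wrist':
        s=state; w,x,y,z=s['ee_rot']; R=Ro.from_quat([x,y,z,w]).as_matrix()
        T=m['tool_from_camera']; return R@T[:3,3]+np.array(s['eef_pos']), R@(T[:3,:3]@d)
    return -m['R'].T@m['t'], m['R'].T@d
def onz(n,u,v,z,state=None):
    o,d=ray(n,u,v,state); return o+d*(z-o[2])/d[2]
def proj(n,X,state=None):
    m=camera_model(n); X=np.array(X,float)
    if n=='wrist':
        s=state; w,x,y,z=s['ee_rot']; R=Ro.from_quat([x,y,z,w]).as_matrix()
        p=R.T@(X-np.array(s['eef_pos'])); T=m['tool_from_camera']; c=T[:3,:3].T@(p-T[:3,3])
    else: c=m['R']@X+m['t']
    return m['fx']*c[0]/c[2]+m['cx'], m['fy']*c[1]/c[2]+m['cy']
E
python3 - <<'E'
import cv2
a=cv2.imread('pics/top0.png')
cv2.imwrite('pics/c1.png',cv2.resize(a[120:270,150:300],None,fx=4,fy=4,interpolation=2)[:600,:])
cv2.imwrite('pics/c2.png',cv2.resize(a[130:260,240:440],None,fx=4,fy=4,interpolation=2))
b=cv2.imread('pics/scene0.png')
cv2.imwrite('pics/c3.png',cv2.resize(b[130:340,165:385],None,fx=2.8,fy=2.8,interpolation=2))
from h import *
for p in [(172,197),(183,250),(248,178),(369,165),(297,175)]: print(p,onz('top',*p,0.05))
E
```

```text
(172, 197) [0.55125366 0.40081004 0.05      ]
(183, 250) [0.39845403 0.36107252 0.05      ]
(248, 178) [0.61023629 0.18196567 0.05      ]
(369, 165) [ 0.65311676 -0.17157773  0.05      ]
(297, 175) [0.62072748 0.03912364 0.05      ]
```

View pics/c1.png

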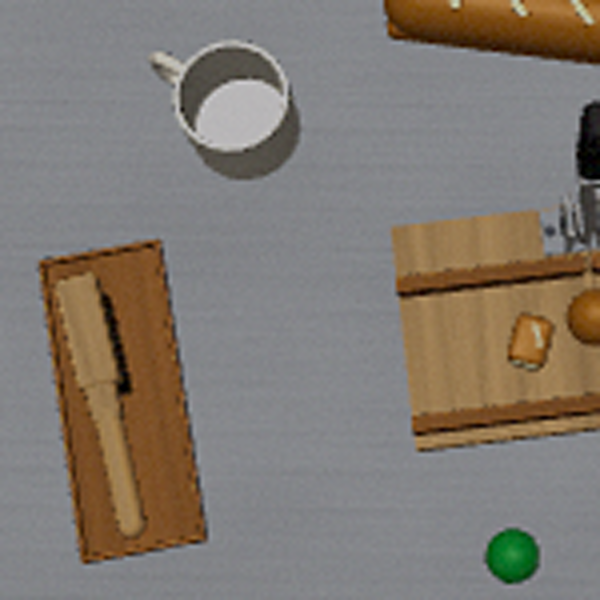

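View pics/c2.png

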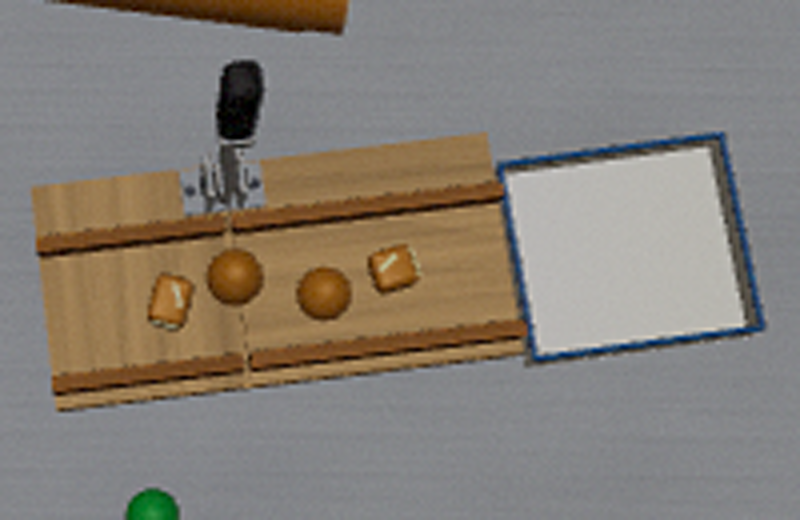

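View pics/c3.png

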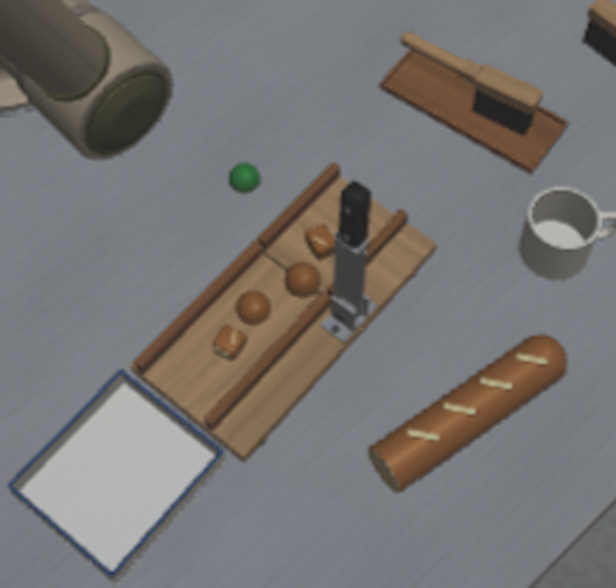

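Run:
```python
from h import *
L=[((248,176.75),(100,140)),((254.25,232.5),(-66,140)),((362,163.25),(100,-200)),((371.5,218.75),(-66,-200))]
W=np.array([onz('top',*p,0.038)[:2] for p,_ in L]); S=np.array([s for _,s in L])/1000.
z=(W-W.mean(0))@[1,1j]; s=(S-S.mean(0))@[1,1j]; c=(np.conj(s)*z).sum()/(abs(s)**2).sum()
print('scale',abs(c),'yaw',np.angle(c)); a=np.angle(c); R=np.array([[np.cos(a),-np.sin(a)],[np.sin(a),np.cos(a)]])
o=W.mean(0)-R@S.mean(0); print('origin',o,'res',(W-(S@R.T+o))*1000)
# knife tip triangulate
def tri(p,q):
    o1,d1=ray('top',*p);o2,d2=ray('scene',*q)
    A=np.stack([d1,-d2],1); t=np.linalg.lstsq(A,o2-o1,rcond=None)[0]; P1=o1+t[0]*d1;P2=o2+t[1]*d2
    return (P1+P2)/2,np.linalg.norm(P1-P2)
def toS(P): return np.append(R.T@(P[:2]-o),P[2])*1000
P,e=tri((300.5,147),(291.8,197.9)); print('knife end',toS(P),e)
P,e=tri((299,164.5),(165+352/2.8,130+240/2.8)); print('handle base',toS(P),e)
for nm,p,q,h in [('chunkA',(282.5,205),(165+320/2.8,130+240/2.8),.05),('dome1',(299,199),(165+303/2.8,130+280/2.8),.05),('dome2',(321,203),(165+253/2.8,130+307/2.8),.05),('chunkB',(338,197),(165+229/2.8,130+342/2.8),.05)]:
    P,e=tri(p,q); print(nm,toS(P),e*1000)
pan=[(500,163),(723,135),(763,328),(532,362)]
for p in pan: print('pan',toS(onz('top',240+p[0]/4,130+p[1]/4,.03)))
# tray & brush
b=lambda u,v:(150+u/4,120+v/4)
for nm,p,h in [('t',(40,260),.012),('t',(160,240),.012),('t',(207,540),.012),('t',(84,563),.012),('blk',(57,283),.074),('blk',(95,272),.074),('blk',(80,385),.074),('blk',(120,380),.074),('hend',(132,532),.067)]:
    print(nm,onz('top',*b(*p),h))
for n in ['top','scene']:
    print(n, [proj(n,list(R@np.array([x,0])/1000+o)+[zz]) for x,zz in [(80,.295),(80,.058),(80-.237e3*np.cos(1.4),.058+.237*np.sin(1.4))]])
```

```text
scale 1.0015088148354727 yaw 0.13087832953294348
origin [0.53593115 0.03094978] res [[ 0.38170927  0.05552643]
 [-0.20694565  0.04915288]
 [ 0.69393927  0.47223367]
 [-0.86870289 -0.57691299]]
knife end [ 8.45463052e+01 -2.49741592e-01  2.97093137e+02] 0.005639689349088824
handle base [ 76.76989283   2.35648541 191.65284335] 0.004576303980507085
chunkA [ 1.19662153 49.50044173 49.89478121] 1.490613563115108
dome1 [15.78266891  0.05100265 40.0138279 ] 0.8120328625800449
dome2 [ -4.225006   -62.17462727  40.75562919] 0.47135247908610717
chunkB [   6.26892167 -113.09175534   45.78926201] 1.1516967704906376
pan [  79.00145663 -206.79499035   30.        ]
pan [  80.34258311 -374.70637063   30.        ]
pan [ -66.82812386 -376.68995771   30.        ]
pan [ -71.47479664 -205.94912341   30.        ]
t [0.5958174  0.44854266 0.012     ]
t [0.61221901 0.35902742 0.012     ]
t [0.38776644 0.313976   0.012     ]
t [0.37010636 0.40265112 0.012     ]
blk [0.5640855 0.4178843 0.074    ]
blk [0.57239698 0.39125597 0.074     ]
blk [0.49074995 0.3973069  0.074     ]
blk [0.49461975 0.3693297  0.074     ]
hend [0.38868544 0.35694118 0.067     ]
top [(np.float64(301.57090614302734), np.float64(149.84889753675265)), (np.float64(296.36236513218057), np.float64(176.0996151203515)), (np.float64(303.7533038697326), np.float64(166.71764782135844))]
scene [(np.float64(291.53804776459793), np.float64(197.13195762999734)), (np.float64(288.9059372239514), np.float64(238.92511268433833)), (np.float64(279.76721726530275), np.float64(189.7125893263149))]
```

```bash
cat >> h.py <<'E'
O=np.array([0.53593,0.03095]);YS=0.1309
RS=np.array([[np.cos(YS),-np.sin(YS)],[np.sin(YS),np.cos(YS)]])
def w2s(P): return RS.T@(np.array(P)[:2]-O)
def s2w(x,y): return RS@np.array([x,y])+O
def rot(s): w,x,y,z=s['ee_rot']; return Ro.from_quat([x,y,z,w])
def go(pos,yaw,s=None):
    s=s or read_state(); R=rot(s); Rt=Ro.from_euler('z',yaw)*Ro.from_euler('x',np.pi)
    print('shift',np.round(R.inv().apply(np.array(pos)-s['eef_pos']),4),'rv',np.round((R.inv()*Rt).as_rotvec(),4))
def st():
    s=read_state(); R=rot(s).as_matrix(); print('t',round(s['clock'],2),'p',np.round(s['eef_pos'],4),'yaw',round(np.arctan2(R[1,0],R[0,0]),4),'tz',np.round(R[:,2],3),'F',np.round(s['force'],1),'w',round(s['width'],3),'q',np.round(s['qpos'],2)); return s
E
python3 - <<'E'
from h import *
s=st(); go([.53,.394,.2],0.26+np.pi,s)
E
```

```text
t 0.15 p [ 0.1221 -0.5361  0.2383] yaw 0.2238 tz [ 0.     0.001 -1.   ] F [-0.1  0.3  0.3] w 1.002 q [-1.56  0.38  1.3   0.    1.46 -0.22]
shift [ 0.6042 -0.8163  0.0393] rv [-4.0000e-04  1.6000e-03  3.1054e+00]
```

{"name": "carry_out", "arguments": {"steps": [[0,0.6,-0.81,-0.03,0,0,-1.5],[0,0.6,-0.81,-0.03,0,0,-1.5],[0,0.6,-0.81,-0.03,0,0,-1.5],[0,0.6,-0.81,-0.03,0,0,-1.5],[0,0.6,-0.81,-0.03,0,0,-1.5],[0,0.6,-0.81,-0.03,0,0,-1.5],[0,0.6,-0.81,-0.03,0,0,-1.5],[0,0.6,-0.81,-0.03,0,0,-1.5],[0,0.6,-0.81,-0.03,0,0,-1.5],[0,0.6,-0.81,-0.03,0,0,-1.5]]}}

```text
clock: 1.15
eef_pos: [0.3231, -0.0767, 0.2539]
ee_rot: [0.0, 0.649, 0.761, 0.0]
force: [1.9, -0.6, 0.3]
width: 1.003
```

Run:
```python
from h import *
s=st(); go([.53,.394,.2],0.26+np.pi,s)
```

```text
t 1.15 p [ 0.3231 -0.0767  0.2539] yaw 1.7293 tz [ 0.001 -0.    -1.   ] F [ 1.9 -0.6  0.3] w 1.003 q [-0.59 -0.03  1.78 -0.    1.39 -0.75]
shift [0.4322 0.2785 0.0538] rv [-0.0000e+00  9.0000e-04 -1.6723e+00]
```

{"name": "carry_out", "arguments": {"steps": [[0,0.43,0.28,0.02,0,0,-1.67],[0,0.43,0.28,0.02,0,0,-1.67],[0,0.43,0.28,0.02,0,0,-1.67],[0,0.43,0.28,0.02,0,0,-1.67],[0,0.43,0.28,0.02,0,0,-1.67],[0,0.43,0.28,0.02,0,0,-1.67],[0,0.43,0.28,0.02,0,0,-1.67],[0,0.43,0.28,0.02,0,0,-1.67],[0,0.43,0.28,0.04,0,0,-1.67],[0,0.43,0.28,0.054,0,0,-1.67]]}}

```text
clock: 2.15
eef_pos: [0.5273, 0.3744, 0.2081]
ee_rot: [0.001, -0.044, 0.999, 0.0]
force: [0.4, -1.4, 0.6]
width: 1.001
```

{"name": "carry_out", "arguments": {"steps": [[0,0,0,0,0,0,-0.2],[0,0,0,0,0,0,-0.2],[0,0,0,0,0,0,-0.2]]}}

```text
clock: 2.45
eef_pos: [0.5264, 0.3723, 0.207]
ee_rot: [-0.001, -0.141, 0.99, -0.0]
force: [-0.3, 0.3, 0.1]
width: 0.998
```

Run:
```python
from h import *
s=st(); go([.53,.394,.2],0.26+np.pi,s)
cv2.imwrite("pics/w1.png",snapshot("wrist")[:,:,::-1])
import json; json.dump({k:np.array(s[k]).tolist() for k in s},open('w1.json','w'))
```

```text
t 2.45 p [0.5264 0.3723 0.207 ] yaw -2.8587 tz [-0.001 -0.    -1.   ] F [-0.3  0.3  0.1] w 0.998 q [ 0.43  0.57  1.06  0.    1.51 -1.42]
shift [-0.0095  0.0199  0.0069] rv [-0.0002 -0.0012  0.0229]
```

View pics/w1.png

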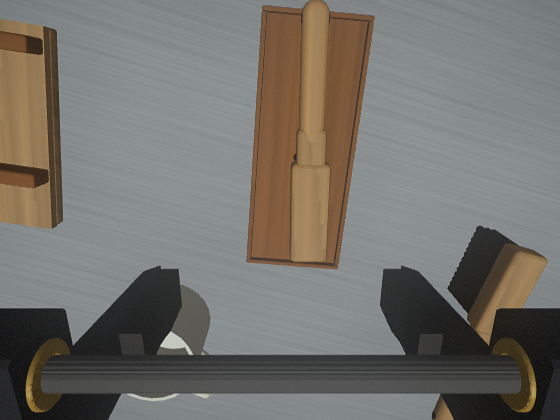

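Run:
```python
from h import *
import json; s=json.load(open('w1.json'))
f=lambda p,z:onz('wrist',*p,z,s)
B=[f(p,.074) for p in [(293,165),(329,165),(291,261),(327,262)]]
for b in B: print(b)
B=np.array(B); c=B.mean(0); d=B[2:].mean(0)-B[:2].mean(0); print('c',c,'len',np.linalg.norm(d),'yaw',np.arctan2(d[1],d[0]),'wid',np.linalg.norm(B[0]-B[1]))
h=f((313,128),.076)-f((315,8),.076); print('handle yaw',np.arctan2(h[1],h[0]))
for p in [(263,7),(374,17),(337,268),(247,262)]: print(f(p,.012))
```

```text
[0.49627116 0.3736345  0.074     ]
[0.48873881 0.39951348 0.074     ]
[0.57242571 0.39496973 0.074     ]
[0.56507763 0.42342914 0.074     ]
c [0.53062833 0.39788671 0.074     ] len 0.07953280799047859 yaw 0.28846331488960236 wid 0.0269528803994269
handle yaw 0.2935553541919894
[0.39079935 0.31848749 0.012     ]
[0.37256637 0.40704677 0.012     ]
[0.5949355  0.45161923 0.012     ]
[0.61373973 0.36330078 0.012     ]
```

Run:
```python
from h import *
s=st(); go([.5306,.3965,.047],0.285+np.pi,s)
```

```text
t 2.5 p [0.5264 0.372  0.2073] yaw -2.8607 tz [-0.001 -0.    -1.   ] F [-0.8  0.6  0.1] w 0.998 q [ 0.43  0.57  1.06  0.    1.51 -1.42]
shift [-0.0109  0.0224  0.1603] rv [-0.0001 -0.0007 -0.0041]
```

{"name": "carry_out", "arguments": {"steps": [[0,-0.011,0.0225,0.03,0,0,0],[0,-0.011,0.0225,0.06,0,0,0],[0,-0.011,0.0225,0.09,0,0,0],[0,-0.011,0.0225,0.12,0,0,0],[0,-0.011,0.0225,0.145,0,0,0],[0,-0.011,0.0225,0.16,0,0,0],[0,-0.011,0.0225,0.16,0,0,0],[0,-0.011,0.0225,0.16,0,0,0]]}}

```text
clock: 3.3
eef_pos: [0.5312, 0.3966, 0.0485]
ee_rot: [0.0, -0.14, 0.99, 0.0]
force: [-0.2, 0.5, 0.5]
width: 0.998
```

Run:
```python
from h import *
s=st(); go([.5306,.3965,.047],0.285+np.pi,s)
cv2.imwrite("pics/w2.png",snapshot("wrist")[:,:,::-1])
```

```text
t 3.3 p [0.5312 0.3966 0.0485] yaw -2.8607 tz [ 0.001  0.    -1.   ] F [-0.2  0.5  0.5] w 0.998 q [ 0.46  0.75  1.2   0.    1.19 -1.39]
shift [0.0006 0.0001 0.0015] rv [ 0.0002  0.0008 -0.0041]
```

View pics/w2.png

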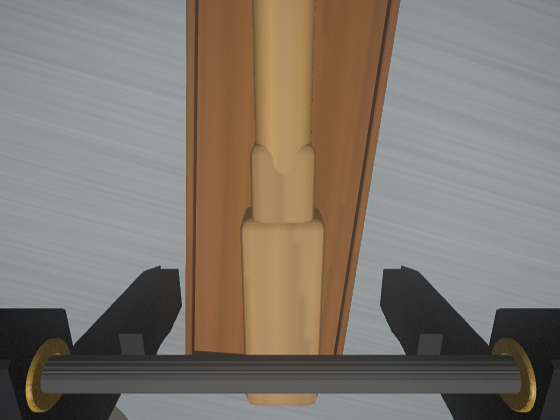

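{"name": "carry_out", "arguments": {"steps": [[0.5,0,0,0.001,0,0,0],[1,0,0,0.001,0,0,0],[1,0,0,0.001,0,0,0],[1,0,0,0.001,0,0,0],[1,0,0,0.001,0,0,0],[1,0,0,0.001,0,0,0],[1,0,0,0.001,0,0,0]], "squeeze": 30}}

```text
clock: 4.05
eef_pos: [0.5308, 0.3967, 0.0467]
ee_rot: [-0.0, -0.141, 0.99, 0.0]
force: [0.7, 0.4, 0.7]
width: 0.386
```

Run:
```python
from h import *
s=st()
```

```text
t 4.05 p [0.5308 0.3967 0.0467] yaw -2.8594 tz [-0.  0. -1.] F [0.7 0.4 0.7] w 0.386 q [ 0.46  0.75  1.21  0.    1.19 -1.39]
```

{"name": "carry_out", "arguments": {"steps": [[1,0,0,0,0,0,0],[1,0,0,-0.02,0,0,0],[1,0,0,-0.05,0,0,0],[1,0,0,-0.09,0,0,0],[1,0,0,-0.12,0,0,0],[1,0,0,-0.13,0,0,0],[1,0,0,-0.13,0,0,0]]}}

```text
clock: 4.75
eef_pos: [0.531, 0.3968, 0.1773]
ee_rot: [0.001, -0.141, 0.99, 0.0]
force: [-0.1, 0.3, -1.3]
width: 0.34
```

Run:
```python
from h import *
s=st(); 
for n in ["wrist","scene"]: cv2.imwrite(f"pics/{n}3.png",snapshot(n)[:,:,::-1])
p=s2w(0,112); go([*p,.19],YS+np.pi,s)
```

```text
t 4.75 p [0.531  0.3968 0.1773] yaw -2.8594 tz [ 0.001  0.001 -1.   ] F [-0.1  0.3 -1.3] w 0.34 q [ 0.46  0.62  1.05  0.    1.47 -1.39]
shift [-1.678810e+01  1.103671e+02  4.880000e-02] rv [0.0004 0.0016 0.1513]
```

View pics/wrist3.png

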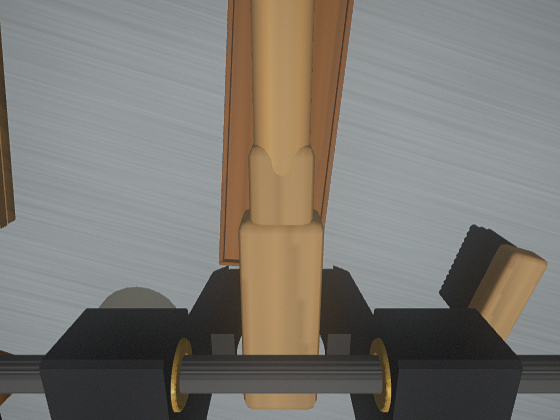

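View pics/scene3.png

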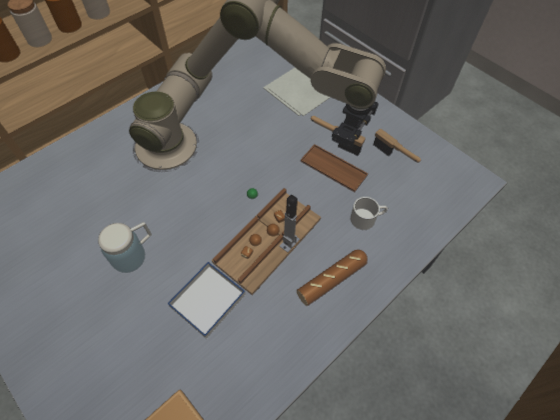

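Run:
```python
from h import *
s=st(); z=s['eef_pos'][2]+.0273
for p in [(241,224),(322,224),(242,406),(316,406)]:
    P=onz('wrist',*p,z,s); print(rot(s).inv().apply(P-s['eef_pos']))
p=s2w(0,112/1000); print(p); go([*p,.177],YS+np.pi,s)
```

```text
t 4.85 p [0.5302 0.3964 0.1747] yaw -2.8594 tz [-0.003 -0.001 -1.   ] F [ 0.3 -1.1 -1.6] w 0.332 q [ 0.46  0.63  1.05 -0.    1.46 -1.39]
[ 0.03993287 -0.0129122  -0.02717082]
[ 0.03994504  0.01428467 -0.02718655]
[-0.03756746 -0.0150423  -0.02740602]
[-0.03754711  0.01459397 -0.02742314]
[0.52131103 0.14199182]
shift [ 0.0794 -0.2418 -0.0019] rv [-0.0008 -0.003   0.1513]
```

{"name": "carry_out", "arguments": {"steps": [[1,0.079,-0.239,-0.002,0,0,0.151],[1,0.079,-0.239,-0.002,0,0,0.151],[1,0.079,-0.239,-0.002,0,0,0.151],[1,0.079,-0.239,-0.002,0,0,0.151],[1,0.079,-0.239,-0.002,0,0,0.151],[1,0.079,-0.239,-0.002,0,0,0.151],[1,0.079,-0.239,-0.002,0,0,0.151],[1,0.079,-0.239,-0.002,0,0,0.151]]}}

```text
clock: 5.65
eef_pos: [0.5212, 0.1459, 0.1777]
ee_rot: [-0.001, -0.066, 0.998, 0.0]
force: [0.3, 0.3, -1.0]
width: 0.335
```

Run:
```python
from h import *
s=st(); print(w2s(s['eef_pos'])*1000)
for n in ["wrist"]: cv2.imwrite(f"pics/{n}4.png",snapshot(n)[:,:,::-1])
p=s2w(0,115/1000); go([*p,.085],YS+np.pi,s)
```

```text
t 5.65 p [0.5212 0.1459 0.1777] yaw -3.0097 tz [-0.002  0.    -1.   ] F [ 0.3  0.3 -1. ] w 0.335 q [ 0.05  0.42  1.42  0.    1.3  -1.65]
[  0.37484671 115.92103535]
shift [ 0.0002 -0.001   0.0927] rv [ 0.0004 -0.0018  0.001 ]
```

View pics/wrist4.png

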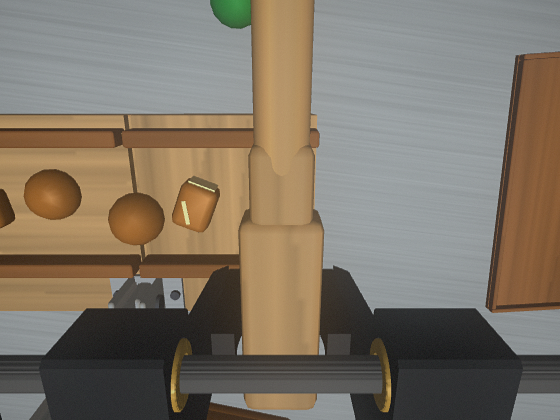

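Run:
```python
from h import *
s=read_state()
for p,z in [((180,147),.038),((180,146),.060),((200,254),.060),((200,276),.060),((310,129),.060),((315,115),.038),((126,115),.038)]:
    print(p,w2s(onz('wrist',*p,z,s))*1000)
```

```text
(180, 147) [-40.36231537  40.57043439]
(180, 146) [-44.3191171   46.45076382]
(200, 254) [37.94451986 55.00506903]
(200, 276) [56.7485135  53.77502414]
(310, 129) [-56.12543787 136.74228538]
(315, 115) [-64.01695036 141.85621698]
(126, 115) [-63.7259159    2.76248061]
```

{"name": "carry_out", "arguments": {"steps": [[1,0,0,0.03,0,0,0],[1,0,0,0.06,0,0,0],[1,0,0,0.08,0,0,0],[1,0,0,0.092,0,0,0],[1,0,0,0.097,0,0,0],[1,0,0,0.097,0,0,0],[1,0,0,0.097,0,0,0]]}}

```text
clock: 6.4
eef_pos: [0.522, 0.1454, 0.0825]
ee_rot: [0.001, -0.066, 0.998, -0.0]
force: [0.7, 0.2, -0.4]
width: 0.336
```

Run:
```python
from h import *
s=st(); print(w2s(s['eef_pos'])*1000)
for n in ["wrist","scene"]: cv2.imwrite(f"pics/{n}5.png",snapshot(n)[:,:,::-1])
p=s2w(0,-115/1000); go([*p,.08],YS+np.pi,s)
```

```text
t 6.4 p [0.522  0.1454 0.0825] yaw -3.0099 tz [ 0.002  0.    -1.   ] F [ 0.7  0.2 -0.4] w 0.336 q [ 0.05  0.53  1.55  0.    1.06 -1.65]
[  1.09145672 115.30131525]
shift [ 0.0013 -0.2303  0.0025] rv [-0.0001  0.0016  0.0007]
```

View pics/wrist5.png

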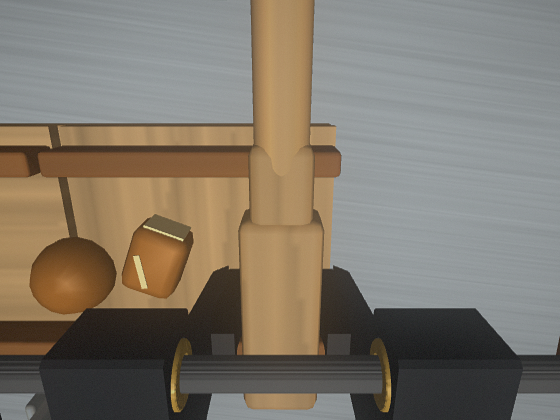

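View pics/scene5.png

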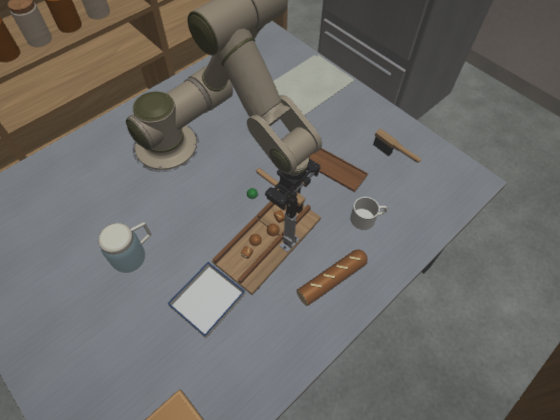

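{"name": "carry_out", "arguments": {"steps": [[1,0.001,-0.01,0.002,0,0,0],[1,0.001,-0.022,0.002,0,0,0],[1,0.001,-0.034,0.002,0,0,0],[1,0.001,-0.046,0.002,0,0,0],[1,0.001,-0.058,0.002,0,0,0],[1,0.001,-0.07,0.002,0,0,0],[1,0.001,-0.082,0.002,0,0,0],[1,0.001,-0.094,0.002,0,0,0],[1,0.001,-0.106,0.002,0,0,0],[1,0.001,-0.118,0.002,0,0,0]]}}

```text
clock: 7.5
eef_pos: [0.536, 0.027, 0.0797]
ee_rot: [-0.0, -0.066, 0.998, 0.0]
force: [0.4, 0.9, 1.1]
width: 0.338
```

Run:
```python
from h import *
s=st(); print(w2s(s['eef_pos'])*1000)
for n in ["wrist","top"]: cv2.imwrite(f"pics/{n}6.png",snapshot(n)[:,:,::-1])
p=s2w(0,-115/1000); go([*p,.08],YS+np.pi,s)
```

```text
t 7.5 p [0.536  0.027  0.0797] yaw -3.0104 tz [-0.  0. -1.] F [0.4 0.9 1.1] w 0.338 q [-0.17  0.53  1.56  0.    1.05 -1.87]
[-0.40654851 -3.90509118]
shift [-0.0004 -0.1111 -0.0003] rv [ 0.0001 -0.0001  0.0003]
```

View pics/wrist6.png

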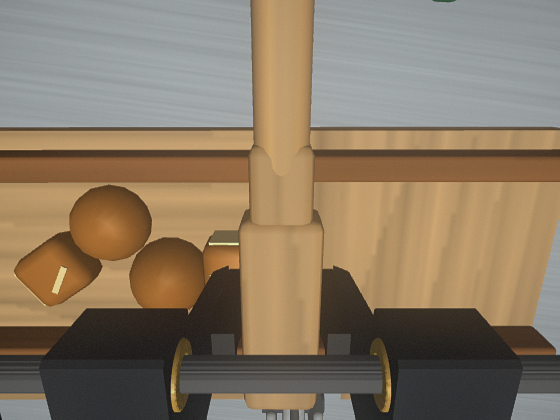

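View pics/top6.png

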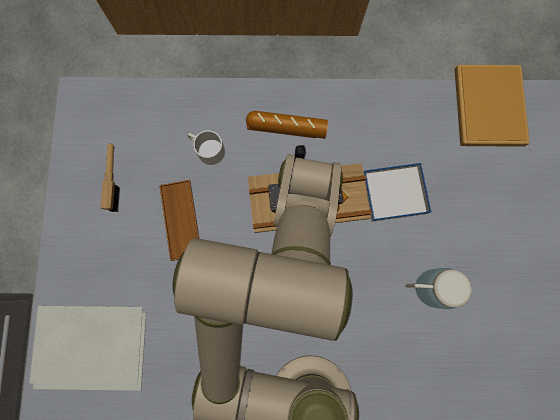

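{"name": "carry_out", "arguments": {"steps": [[1,0,-0.01,0,0,0,0],[1,0,-0.022,0,0,0,0],[1,0,-0.034,0,0,0,0],[1,0,-0.046,0,0,0,0],[1,0,-0.058,0,0,0,0],[1,0,-0.07,0,0,0,0],[1,0,-0.082,0,0,0,0],[1,0,-0.092,0,0,0,0],[1,0,-0.102,0,0,0,0],[1,0,-0.11,0,0,0,0]]}}

```text
clock: 8.6
eef_pos: [0.5504, -0.0819, 0.0797]
ee_rot: [-0.0, -0.065, 0.998, -0.0]
force: [0.6, 0.2, -0.4]
width: 0.339
```

Run:
```python
from h import *
s=st(); print(w2s(s['eef_pos'])*1000)
for n in ["wrist"]: cv2.imwrite(f"pics/{n}7.png",snapshot(n)[:,:,::-1])
p=s2w(0,-212/1000); go([*p,.08],YS+np.pi,s)
```

```text
t 8.6 p [ 0.5504 -0.0819  0.0797] yaw -3.0106 tz [-0. -0. -1.] F [ 0.6  0.2 -0.4] w 0.339 q [-0.36  0.56  1.51 -0.    1.08 -2.06]
[  -0.37017067 -113.78178935]
shift [-0.0004 -0.0982 -0.0003] rv [-0.     -0.      0.0001]
```

View pics/wrist7.png

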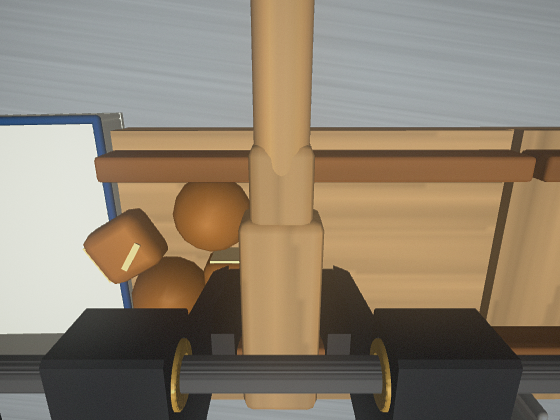

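{"name": "carry_out", "arguments": {"steps": [[1,0,-0.01,0,0,0,0],[1,0,-0.021,0,0,0,0],[1,0,-0.032,0,0,0,0],[1,0,-0.043,0,0,0,0],[1,0,-0.054,0,0,0,0],[1,0,-0.065,0,0,0,0],[1,0,-0.076,0,0,0,0],[1,0,-0.086,0,0,0,0],[1,0,-0.096,0,0,0,0],[1,0,-0.102,0,0,0,0]]}}

```text
clock: 9.65
eef_pos: [0.5637, -0.1832, 0.0795]
ee_rot: [-0.0, -0.065, 0.998, -0.0]
force: [-0.7, -0.6, 0.1]
width: 0.338
```

Run:
```python
from h import *
s=st(); print(w2s(s['eef_pos'])*1000)
for n in ["wrist","scene"]: cv2.imwrite(f"pics/{n}8.png",snapshot(n)[:,:,::-1])
```

```text
t 9.65 p [ 0.5637 -0.1832  0.0795] yaw -3.0108 tz [-0. -0. -1.] F [-0.7 -0.6  0.1] w 0.338 q [-0.51  0.61  1.4  -0.    1.13 -2.22]
[  -0.40521789 -215.99014099]
```

View pics/wrist8.png

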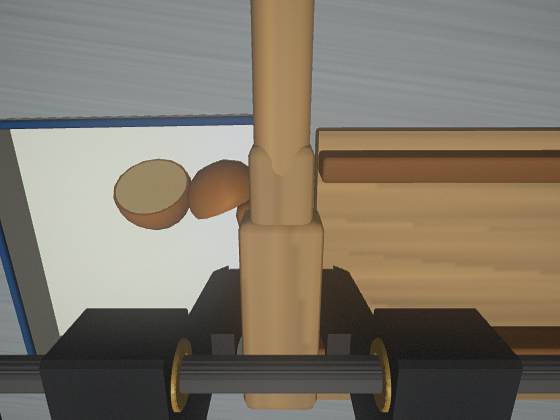

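View pics/scene8.png

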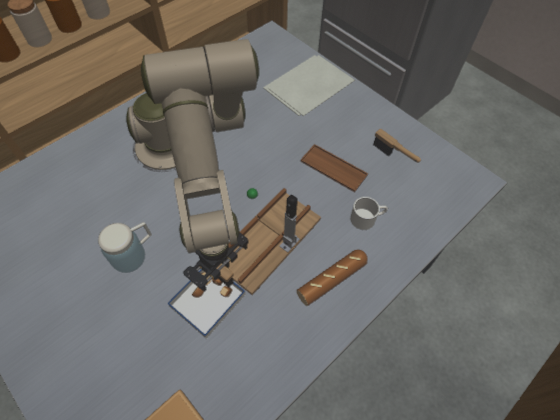

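{"name": "carry_out", "arguments": {"steps": [[1,0,-0.004,0,0,0,0],[1,0,-0.004,-0.02,0,0,0],[1,0,-0.002,-0.05,0,0,0],[1,0,0.01,-0.09,0,0,0],[1,0,0.04,-0.13,0,0,0],[1,0,0.08,-0.14,0,0,0],[1,0,0.12,-0.14,0,0,0],[1,0,0.12,-0.14,0,0,0]]}}

```text
clock: 10.55
eef_pos: [0.5471, -0.0591, 0.2205]
ee_rot: [0.0, -0.068, 0.998, 0.0]
force: [-0.2, -0.4, -1.2]
width: 0.34
```

Run:
```python
from h import *
s=st(); print(w2s(s['eef_pos'])*1000)
for n in ["wrist","top","scene"]: cv2.imwrite(f"pics/{n}9.png",snapshot(n)[:,:,::-1])
a=cv2.imread('pics/scene9.png')[210:350,150:310]; cv2.imwrite('pics/c9.png',cv2.resize(a,None,fx=4,fy=4,interpolation=2))
```

```text
t 10.55 p [ 0.5471 -0.0591  0.2205] yaw -3.0058 tz [ 0.     0.001 -1.   ] F [-0.2 -0.4 -1.2] w 0.34 q [-0.32  0.39  1.33  0.    1.42 -2.03]
[ -0.67573858 -90.73771509]
```

View pics/wrist9.png

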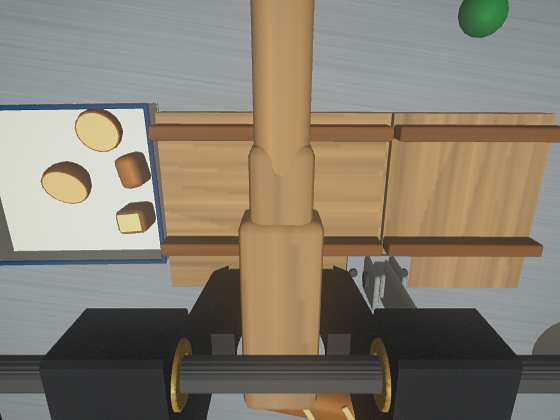

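View pics/c9.png

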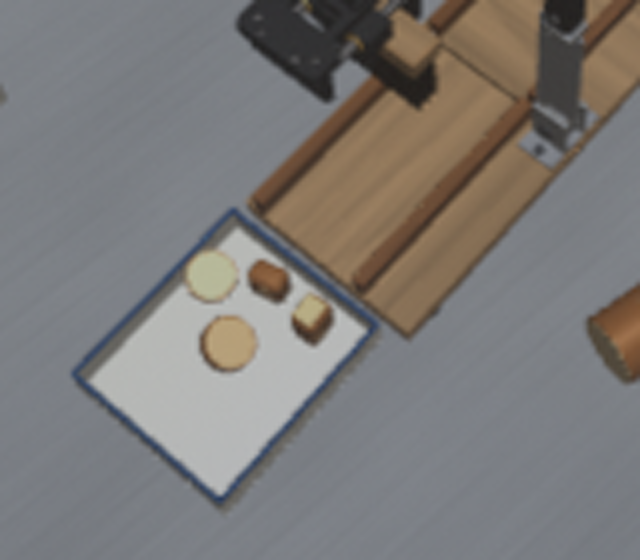

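View pics/top9.png

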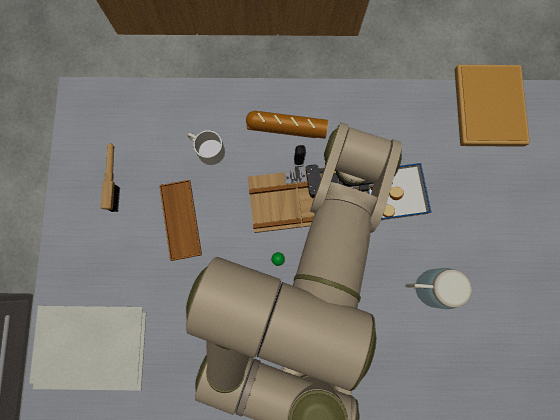

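Run:
```python
from h import *
s=st(); p=s2w(-.06,.10); go([*p,.21],YS+np.pi,s); go([.5315,.3925,.16],.198+np.pi,s)
```

```text
t 10.7 p [ 0.548  -0.0635  0.2196] yaw -3.0099 tz [-0. -0. -1.] F [ 0.  -0.7 -1.4] w 0.337 q [-0.33  0.4   1.33 -0.    1.42 -2.03]
shift [0.0595 0.1952 0.0095] rv [-0.0003 -0.0002  0.0008]
shift [-0.0435  0.4542  0.0594] rv [-0.0003 -0.0002 -0.0663]
```

{"name": "carry_out", "arguments": {"steps": [[1,0.04,0.0,0,0,0,0],[1,0.06,0.03,0,0,0,0],[1,0.06,0.07,0,0,0,0],[1,0.06,0.11,0,0,0,0],[1,0.06,0.15,0,0,0,0],[1,0.06,0.19,0,0,0,0],[1,0.04,0.235,0.01,0,0,-0.02],[1,0.02,0.28,0.02,0,0,-0.03],[1,0,0.325,0.04,0,0,-0.05],[1,-0.02,0.37,0.05,0,0,-0.066]]}}

```text
clock: 11.7
eef_pos: [0.5192, 0.3033, 0.1687]
ee_rot: [-0.001, -0.098, 0.995, -0.0]
force: [0.6, -0.4, -0.7]
width: 0.34
```

{"name": "carry_out", "arguments": {"steps": [[1,-0.02,0.04,0,0,0,0],[1,-0.023,0.07,0.01,0,0,0],[1,-0.0235,0.084,0.01,0,0,0],[1,-0.0235,0.084,0.01,0,0,0],[1,-0.0235,0.084,0.01,0,0,0]]}}

```text
clock: 12.2
eef_pos: [0.5255, 0.3882, 0.1608]
ee_rot: [0.0, -0.098, 0.995, -0.0]
force: [-0.6, -0.7, -1.3]
width: 0.335
```

Run:
```python
from h import *
s=st(); cv2.imwrite("pics/w10.png",snapshot("wrist")[:,:,::-1])
go([.5315,.3925,.047],.198+np.pi,s)
```

```text
t 12.2 p [0.5255 0.3882 0.1608] yaw -2.9454 tz [ 0. -0. -1.] F [-0.6 -0.7 -1.3] w 0.335 q [ 0.46  0.62  1.11 -0.    1.41 -1.31]
shift [-0.0067  0.0031  0.1138] rv [-0.0005  0.0002 -0.0018]
```

View pics/w10.png

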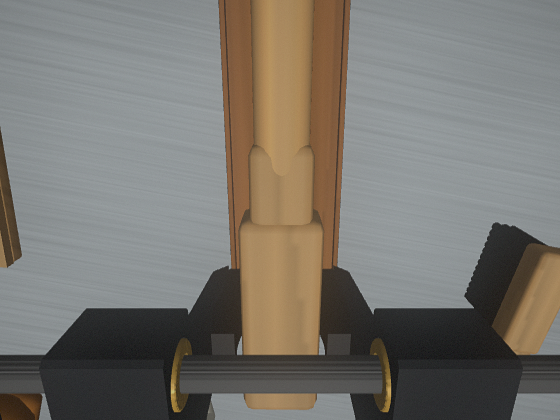

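{"name": "carry_out", "arguments": {"steps": [[1,-0.0065,0.002,0.03,0,0,0],[1,-0.0065,0.002,0.06,0,0,0],[1,-0.0065,0.002,0.085,0,0,0],[1,-0.0065,0.002,0.1,0,0,0],[1,-0.0065,0.002,0.11,0,0,0],[1,-0.0065,0.002,0.114,0,0,0],[1,-0.0065,0.002,0.114,0,0,0],[1,-0.0065,0.002,0.114,0,0,0]]}}

```text
clock: 13.05
eef_pos: [0.5314, 0.3928, 0.0476]
ee_rot: [0.001, -0.098, 0.995, 0.0]
force: [0.4, -0.6, -0.6]
width: 0.338
```

Run:
```python
from h import *
s=st()
```

```text
t 13.05 p [0.5314 0.3928 0.0476] yaw -2.9447 tz [ 0.002  0.001 -1.   ] F [ 0.4 -0.6 -0.6] w 0.338 q [ 0.46  0.74  1.21 -0.    1.18 -1.31]
```

{"name": "carry_out", "arguments": {"steps": [[1,0,0,0.001,0,0,0],[0.5,0,0,0.001,0,0,0],[0.4,0,0,0.001,0,0,0],[0.2,0,0,0.001,0,0,0],[0,0,0,0.001,0,0,0],[0,0,0,0.001,0,0,0],[0,0,0,0.001,0,0,0]]}}

```text
clock: 13.75
eef_pos: [0.5309, 0.3929, 0.0455]
ee_rot: [-0.0, -0.098, 0.995, -0.0]
force: [-0.3, 0.7, -0.9]
width: 0.857
```

{"name": "carry_out", "arguments": {"steps": [[0,0,0,-0.03,0,0,0],[0,0,0,-0.07,0,0,0],[0,0,0,-0.11,0,0,0],[0,0,0,-0.15,0,0,0],[0,0,0,-0.2,0,0,0],[0,0,0,-0.2,0,0,0]]}}

```text
clock: 14.35
eef_pos: [0.5324, 0.3937, 0.2531]
ee_rot: [0.006, -0.099, 0.995, 0.002]
force: [-0.3, 0.5, -0.7]
width: 0.997
```

Run:
```python
from h import *
s=st()
for n in ["wrist","scene"]: cv2.imwrite(f"pics/{n}11.png",snapshot(n)[:,:,::-1])
```

```text
t 14.35 p [0.5324 0.3937 0.2531] yaw -2.9442 tz [ 0.012  0.006 -1.   ] F [-0.3  0.5 -0.7] w 0.997 q [ 0.46  0.57  0.93  0.    1.63 -1.31]
```

View pics/wrist11.png

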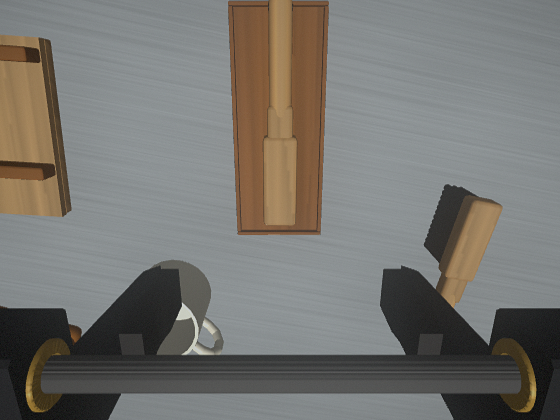

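View pics/scene11.png

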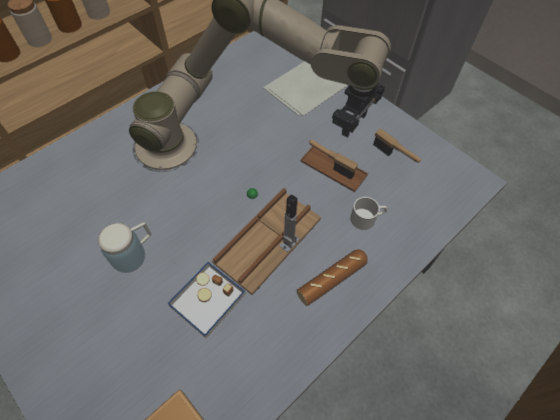

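Run:
```python
from h import *
s=st(); p=s2w(.127,0); go([*p,.31],YS+np.pi,s)
```

```text
t 14.45 p [0.531  0.3929 0.2464] yaw -2.9443 tz [ 0.002  0.001 -1.   ] F [ 0.6 -0.2 -0.9] w 0.996 q [ 0.46  0.58  0.94  0.    1.62 -1.31]
shift [-0.0607 -0.3643 -0.0637] rv [0.0007 0.002  0.0664]
```

{"name": "carry_out", "arguments": {"steps": [[0.5,-0.02,-0.01,-0.04,0,0,0.02],[1,-0.06,-0.03,-0.063,0,0,0.04],[1,-0.06,-0.07,-0.063,0,0,0.066],[1,-0.06,-0.12,-0.063,0,0,0.066],[1,-0.06,-0.17,-0.063,0,0,0.066],[1,-0.06,-0.22,-0.063,0,0,0.066],[1,-0.06,-0.27,-0.063,0,0,0.066],[1,-0.06,-0.31,-0.063,0,0,0.066],[1,-0.06,-0.35,-0.063,0,0,0.066],[1,-0.06,-0.364,-0.063,0,0,0.066]]}}

```text
clock: 15.45
eef_pos: [0.6613, 0.044, 0.3061]
ee_rot: [-0.002, -0.064, 0.998, 0.0]
force: [0.2, 0.3, -0.3]
width: 0.116
```

{"name": "carry_out", "arguments": {"steps": [[1,0,0,0,0,0,0],[1,0,0,0,0,0,0],[1,0,0,0,0,0,0]]}}

```text
clock: 15.75
eef_pos: [0.6608, 0.0495, 0.3083]
ee_rot: [-0.0, -0.067, 0.998, 0.0]
force: [-0.6, 1.0, -0.3]
width: 0.003
```

Run:
```python
from h import *
s=st(); print(w2s(s['eef_pos'])*1000)
for n in ["wrist","scene"]: cv2.imwrite(f"pics/{n}12.png",snapshot(n)[:,:,::-1])
p=s2w(.125,0); go([*p,.263],YS+np.pi,s)
for z,xx in [(.295,.08),(.205,.08)]: print(proj('wrist',[*s2w(xx,0),z],s))
a=cv2.imread('pics/scene12.png')[130:280,210:370]; cv2.imwrite('pics/c12.png',cv2.resize(a,None,fx=4,fy=4,interpolation=2))
```

```text
t 15.75 p [0.6608 0.0495 0.3083] yaw -3.0083 tz [-0.  0. -1.] F [-0.6  1.  -0.3] w 0.003 q [-0.1   0.56  0.79  0.    1.79 -1.81]
[126.19760775   2.1280052 ]
shift [ 0.0012 -0.0021  0.0453] rv [ 0.0004 -0.0004  0.0024]
(np.float64(275.1760946538008), np.float64(178.31610152273785))
(np.float64(276.92351717760243), np.float64(147.1435860780083))
```

View pics/wrist12.png

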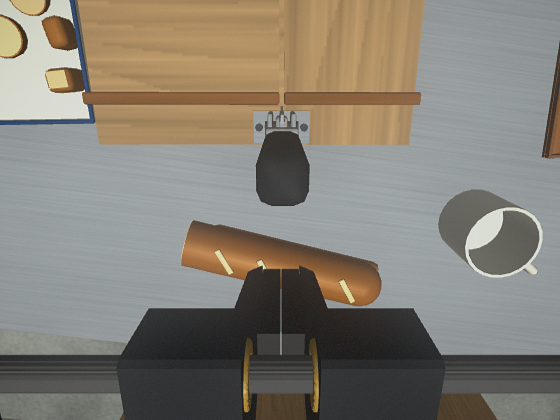

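View pics/c12.png

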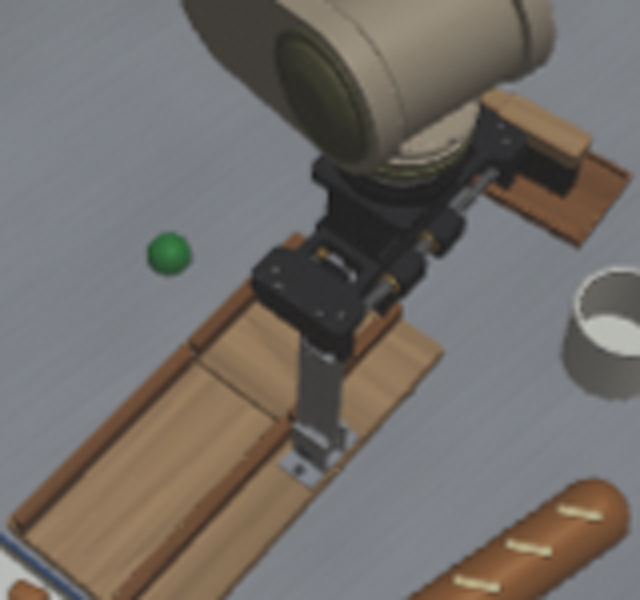

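Run:
```python
from h import *
s=st()
print(w2s(onz('wrist',282,206,.295,s))*1000,w2s(onz('wrist',282,165,.295,s))*1000)
# finger tip front edge (row 268) in tool frame at tip depth z=0
P=onz('wrist',281,268,s['eef_pos'][2],s); print(rot(s).inv().apply(P-s['eef_pos']))
```

```text
t 15.85 p [0.6608 0.0493 0.3085] yaw -3.0084 tz [-0.  0. -1.] F [-0.2  0.   0.7] w 0.006 q [-0.1   0.56  0.79  0.    1.79 -1.81]
[92.61777746  2.74810792] [74.2312048   2.67658084]
[ 9.92678399e-03  5.04176136e-04 -6.66416840e-08]
```

{"name": "carry_out", "arguments": {"steps": [[1,0,0,0.02,0,0,0],[1,0,0,0.04,0,0,0],[1,0,0,0.045,0,0,0],[1,0,0,0.045,0,0,0]]}}

```text
clock: 16.25
eef_pos: [0.6609, 0.0483, 0.2632]
ee_rot: [-0.001, -0.066, 0.998, 0.0]
force: [0.8, -0.9, 0.6]
width: 0.005
```

```bash
cat > arc.py <<'E'
from h import *
import sys
s=st(); p=s['eef_pos']; xy=w2s(p); print(xy*1000)
# rows for q list, rel. to current pose (tool x=-slicer x)
for q in map(float,sys.argv[1:]):
    X=.08-.205*np.cos(q)+.013*np.sin(q)+.010; Z=.058+.205*np.sin(q)+.013*np.cos(q)
    print(q,np.round([-(X-xy[0]),.002-xy[1],-(Z-p[2])],4))
E
python3 arc.py 1.57 1.5 1.45 1.4 1.35 1.3 1.25 1.2 1.15 1.1
```

```text
t 16.25 p [0.6609 0.0483 0.2632] yaw -3.0095 tz [-0.001  0.    -1.   ] F [ 0.8 -0.9  0.6] w 0.005 q [-0.11  0.58  0.89  0.    1.67 -1.81]
[126.12057798   0.92343663]
1.57 [0.0233 0.0011 0.0002]
1.5 [ 0.0377  0.0011 -0.0002]
1.45 [0.0479 0.0011 0.0001]
1.4 [0.0582 0.0011 0.001 ]
1.35 [0.0683 0.0011 0.0023]
1.3 [0.0784 0.0011 0.0042]
1.25 [0.0884 0.0011 0.0066]
1.2 [0.0983 0.0011 0.0094]
1.15 [0.108  0.0011 0.0128]
1.1 [0.1175 0.0011 0.0166]
```

{"name": "carry_out", "arguments": {"steps": [[1,0.01,0.001,0,0,0,0],[1,0.018,0.001,0,0,0,0],[1,0.024,0.001,0,0,0,0],[1,0.03,0.001,0,0,0,0],[1,0.038,0.001,0,0,0,0],[1,0.048,0.001,0,0,0,0],[1,0.058,0.001,0.001,0,0,0]]}}

```text
clock: 16.95
eef_pos: [0.6029, 0.0409, 0.2627]
ee_rot: [0.0, -0.066, 0.998, -0.0]
force: [2.4, 0.8, 1.2]
width: 0.008
```

```bash
python3 arc.py 1.4 1.35 1.3 1.25 1.2 1.15 1.1 1.05 1.0 .95 .9
python3 - <<'E'
from h import *
for n in ["wrist","scene"]: cv2.imwrite(f"pics/{n}13.png",snapshot(n)[:,:,::-1])
a=cv2.imread('pics/scene13.png')[130:280,210:370]; cv2.imwrite('pics/c13.png',cv2.resize(a,None,fx=4,fy=4,interpolation=2))
E
```

```text
t 16.95 p [0.6029 0.0409 0.2627] yaw -3.0105 tz [ 0.001 -0.    -1.   ] F [2.4 0.8 1.2] w 0.008 q [-0.13  0.46  1.09  0.    1.59 -1.83]
[67.7079286  1.1519334]
1.4 [-0.0003  0.0008  0.0004]
1.35 [0.0099 0.0008 0.0018]
1.3 [0.02   0.0008 0.0037]
1.25 [0.03   0.0008 0.006 ]
1.2 [0.0399 0.0008 0.0089]
1.15 [0.0496 0.0008 0.0122]
1.1 [0.0591 0.0008 0.0161]
1.05 [0.0684 0.0008 0.0204]
1.0 [0.0775 0.0008 0.0251]
0.95 [0.0864 0.0008 0.0304]
0.9 [0.095  0.0008 0.036 ]
```

View pics/wrist13.png

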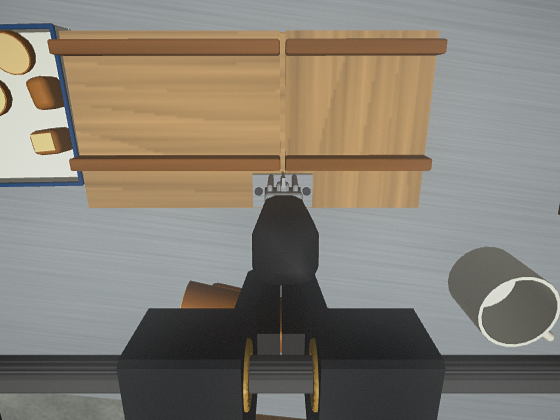

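View pics/c13.png

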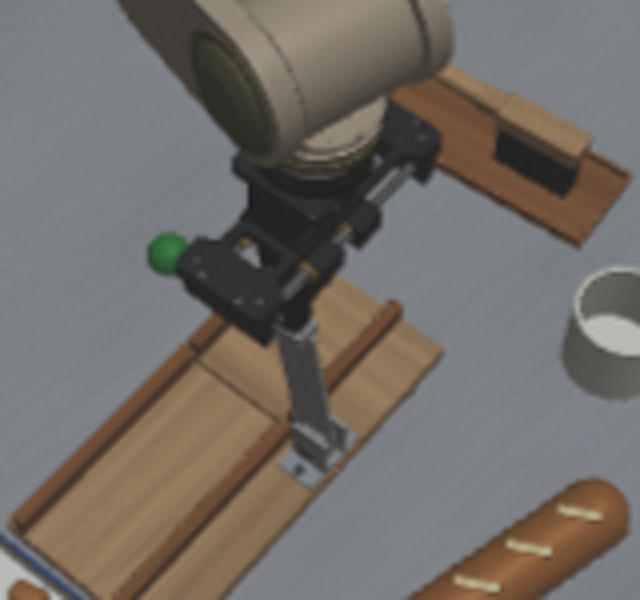

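Works: the knife moves, with 2–3 N. Continue along the arc.

{"name": "carry_out", "arguments": {"steps": [[1,0.01,0,0.002,0,0,0],[1,0.02,0,0.004,0,0,0],[1,0.03,0,0.006,0,0,0],[1,0.04,0,0.009,0,0,0],[1,0.05,0,0.012,0,0,0],[1,0.059,0,0.016,0,0,0],[1,0.068,0,0.02,0,0,0],[1,0.078,0,0.025,0,0,0],[1,0.086,0,0.03,0,0,0],[1,0.095,0,0.036,0,0,0]]}}

```text
clock: 18.05
eef_pos: [0.5092, 0.0285, 0.2265]
ee_rot: [0.0, -0.066, 0.998, -0.0]
force: [2.3, 0.9, 0.8]
width: 0.002
```

```bash
python3 arc.py .85 .8 .75 .7 .65 .6 .55 .5 .45 .4
python3 - <<'E'
from h import *
for n in ["wrist","scene"]: cv2.imwrite(f"pics/{n}14.png",snapshot(n)[:,:,::-1])
a=cv2.imread('pics/scene14.png')[130:280,210:370]; cv2.imwrite('pics/c14.png',cv2.resize(a,None,fx=4,fy=4,interpolation=2))
E
```

```text
t 18.05 p [0.5092 0.0285 0.2265] yaw -3.0105 tz [ 0. -0. -1.] F [2.3 0.9 0.8] w 0.002 q [-0.18  0.32  1.43 -0.    1.39 -1.88]
[-26.84524961   1.02442762]
0.85 [0.0087 0.001  0.0059]
0.8 [0.0167 0.001  0.0123]
0.75 [0.0243 0.001  0.0192]
0.7 [0.0316 0.001  0.0264]
0.65 [0.0385 0.001  0.034 ]
0.6 [0.045 0.001 0.042]
0.55 [0.0511 0.001  0.0502]
0.5 [0.0568 0.001  0.0588]
0.45 [0.0621 0.001  0.0676]
0.4 [0.0669 0.001  0.0766]
```

View pics/c14.png

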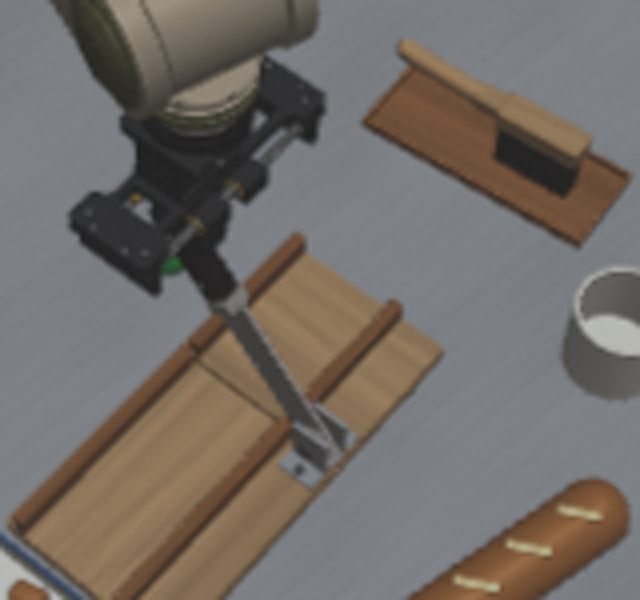

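View pics/wrist14.png

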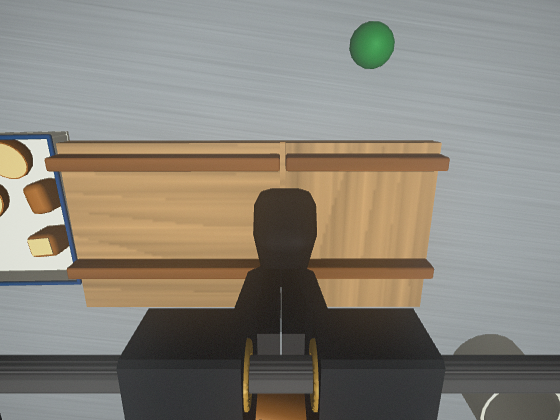

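{"name": "carry_out", "arguments": {"steps": [[1,0.009,0.001,0.006,0,0,0],[1,0.017,0.001,0.012,0,0,0],[1,0.024,0.001,0.019,0,0,0],[1,0.032,0.001,0.026,0,0,0],[1,0.038,0.001,0.034,0,0,0],[1,0.045,0.001,0.042,0,0,0],[1,0.051,0.001,0.05,0,0,0],[1,0.057,0.001,0.059,0,0,0],[1,0.062,0.001,0.068,0,0,0],[1,0.067,0.001,0.077,0,0,0]]}}

```text
clock: 19.15
eef_pos: [0.4424, 0.0208, 0.1488]
ee_rot: [-0.0, -0.066, 0.998, 0.0]
force: [0.9, 0.5, -0.0]
width: 0.007
```

```bash
python3 arc.py .35 .3 .25 .2 .15 .1 .05 .02 0
python3 - <<'E'
from h import *
for n in ["scene"]: cv2.imwrite(f"pics/{n}15.png",snapshot(n)[:,:,::-1])
a=cv2.imread('pics/scene15.png')[130:280,210:370]; cv2.imwrite('pics/c15.png',cv2.resize(a,None,fx=4,fy=4,interpolation=2))
E
```

```text
t 19.15 p [0.4424 0.0208 0.1488] yaw -3.0104 tz [-0.  0. -1.] F [ 0.9  0.5 -0. ] w 0.007 q [-0.22  0.29  1.73 -0.    1.12 -1.92]
[-94.06418182   2.15051456]
0.35 [ 0.004  -0.0002  0.0083]
0.3 [ 0.0079 -0.0002  0.0178]
0.25 [ 0.0113 -0.0002  0.0275]
0.2 [ 0.0143 -0.0002  0.0374]
0.15 [ 0.0167 -0.0002  0.0473]
0.1 [ 0.0186 -0.0002  0.0574]
0.05 [ 0.02   -0.0002  0.0676]
0.02 [ 0.0206 -0.0002  0.0737]
0.0 [ 0.0209 -0.0002  0.0778]
```

View pics/c15.png

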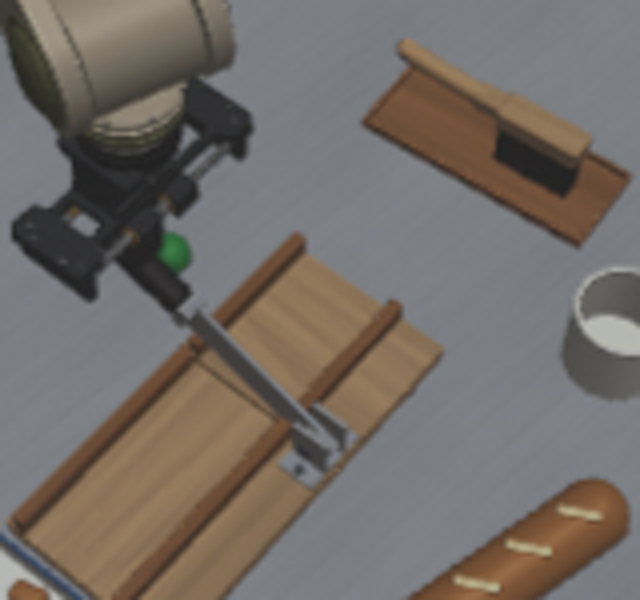

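{"name": "carry_out", "arguments": {"steps": [[1,0.004,0,0.008,0,0,0],[1,0.008,0,0.018,0,0,0],[1,0.011,0,0.027,0,0,0],[1,0.014,0,0.037,0,0,0],[1,0.017,0,0.047,0,0,0],[1,0.019,0,0.057,0,0,0],[1,0.02,0,0.065,0,0,0],[1,0.02,0,0.07,0,0,0],[1,0.02,0,0.073,0,0,0]]}}

```text
clock: 20.1
eef_pos: [0.4229, 0.0182, 0.0761]
ee_rot: [-0.0, -0.066, 0.998, 0.0]
force: [0.2, -0.3, 0.9]
width: 0.008
```

```bash
python3 arc.py .02 0 -.02
```

```text
t 20.1 p [0.4229 0.0182 0.0761] yaw -3.0104 tz [-0.  0. -1.] F [ 0.2 -0.3  0.9] w 0.008 q [-0.24  0.38  1.87  0.    0.88 -1.94]
[-113.76933118    2.1553309 ]
0.02 [ 0.0009 -0.0002  0.001 ]
0.0 [ 0.0012 -0.0002  0.0051]
-0.02 [ 0.0014 -0.0002  0.0092]
```

{"name": "carry_out", "arguments": {"steps": [[1,0.001,0,0.002,0,0,0],[1,0.001,0,0.004,0,0,0],[1,0.001,0,0.005,0,0,0],[1,0.001,0,0.006,0,0,0],[1,0.001,0,0.006,0,0,0]]}}

```text
clock: 20.6
eef_pos: [0.422, 0.0181, 0.0713]
ee_rot: [0.0, -0.066, 0.998, -0.0]
force: [-3.2, -0.0, 12.1]
width: 0.005
```

{"name": "carry_out", "arguments": {"steps": [[1,0,0,0.001,0,0,0],[1,0,0,0.001,0,0,0]]}}

```text
clock: 20.8
eef_pos: [0.422, 0.0181, 0.0712]
ee_rot: [0.001, -0.066, 0.998, -0.0]
force: [-7.9, 0.2, 26.1]
width: 0.008
```

```bash
python3 arc.py 0
```

```text
t 20.8 p [0.422  0.0181 0.0712] yaw -3.01 tz [ 0.002 -0.001 -1.   ] F [-7.9  0.2 26.1] w 0.008 q [-0.24  0.39  1.88 -0.    0.87 -1.94]
[-114.64315442    2.13220529]
0.0 [ 0.0004 -0.0001  0.0002]
```

{"name": "carry_out", "arguments": {"steps": [[1,0,0,-0.005,0,0,0],[1,0,0,-0.02,0,0,0],[1,0,0,-0.05,0,0,0],[1,0,0,-0.09,0,0,0],[1,0.01,0,-0.13,0,0,0],[1,0.03,0,-0.17,0,0,0],[1,0.03,0,-0.2,0,0,0],[1,0.03,0,-0.2,0,0,0]]}}

```text
clock: 21.6
eef_pos: [0.3931, 0.0139, 0.2731]
ee_rot: [0.004, -0.066, 0.998, -0.001]
force: [0.5, -1.0, -0.1]
width: 0.006
```

Run:
```python
from h import *
s=st()
for n in ["wrist","scene","top"]: cv2.imwrite(f"pics/{n}16.png",snapshot(n)[:,:,::-1])
a=cv2.imread('pics/scene16.png')[130:340,165:385]; cv2.imwrite('pics/c16.png',cv2.resize(a,None,fx=2.8,fy=2.8,interpolation=2))
```

```text
t 21.6 p [0.3931 0.0139 0.2731] yaw -3.0105 tz [ 0.008 -0.002 -1.   ] F [ 0.5 -1.  -0.1] w 0.006 q [-0.27  0.07  1.62  0.    1.45 -1.97]
```

View pics/c16.png

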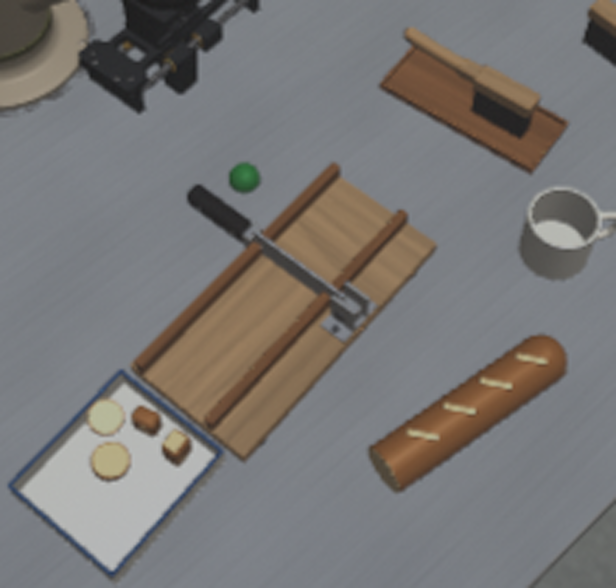

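View pics/wrist16.png

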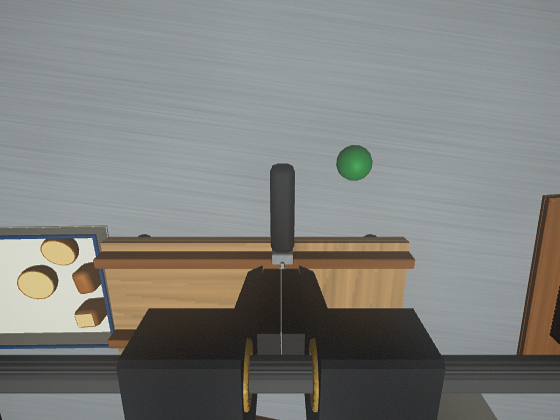

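View pics/top16.png

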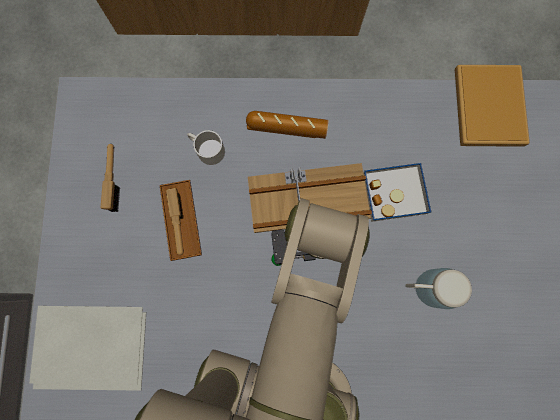

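Run:
```python
from h import *
print([proj('scene',[*s2w(-.157,.002),z]) for z in (.045,.058,.071)],'seen tip ~',(165+192/2.8,130+194/2.8))
print(hand_in())
```

```text
[(np.float64(233.53098614399696), np.float64(199.41223467619744)), (np.float64(233.21870865585433), np.float64(197.2649056575951)), (np.float64(232.9015632196183), np.float64(195.0841029285945))] seen tip ~ (233.57142857142856, 199.28571428571428)
the job is handed in; nothing more can be done
None
```

I carried out the whole job in the order asked and handed it in at about 22 s of the 72 s allowed.

- **Sweep:** I gripped the brush by its block and swept all four crusts off the open end into the pan with the knife still up. The fingers stayed above crust height throughout. The last pictures show all four crusts in the pan and the bed empty.
- **Brush:** It stands on its bristles, centred and lined up in its tray.
- **Knife:** I pushed it down slowly with the closed fingertips instead of gripping it. It met its stop at the height expected for fully down. The force rose to about 26 N there because I pressed 1 mm further to be sure it was seated. The push along the way took about 2–3 N. I then raised the arm clear.
- **Last checks:** The end of the knife's handle shows within about 2 pixels of where a level knife should be, and the arm reads only about 1 N, which is noise. The baguette, mug, carafe and pan look unmoved. The slicer's position differed by about 2 mm along the trough between the two camera views. No check failed.

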